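# Lock the photo turntable with its spring plunger and keeper

### The job

The turntable that carries a sherd for its photograph must be locked: press its spring-loaded plunger fully down into the housing, and while it is held down slide the keeper frame all the way to its stop by its upright tab, so that the frame's crossbar traps the plunger when you let go. Take care not to shift the sherd lying on the platter.

Things in the scene. Friction and masses are not known exactly. Their poses are not given: they have to be found in the camera images.
- turntable: Fixed grey turntable. Base 262 x 190 x 12 mm; round platter, radius 78 mm, top 36 mm up, axis at x = +120 mm; grey lock housing at the -x end (70 mm in x, y -91 to +81 mm, top 50 mm up; keeper guides on it to 64 mm). Origin on the worktop below the plunger's middle; x points to the platter, y along the housing, z up. Place and yaw vary.
- pad_top (a point): Middle of the top of the plunger's dark steel press pad; moves with it. Pad: 30 mm wide (x), y -32 to +33 mm in the turntable frame; top 92 mm above the worktop when out, 68 mm when fully down. A thin arm carries the index pin from it 50 mm towards the platter. Axes as the turntable's.
- ledge (a point): Middle of the top of the plunger's low ledge, on the -y side of the pad: 30 mm wide, y -60 to -32 mm in the turntable frame, 22 mm lower than the pad's top; part of the plunger, moves with it. The crossbar must end up above it.
- tab (a point): Centre of the free upper part of the keeper's upright tab (92 mm above the worktop); moves with the keeper. Tab: 44 mm wide (x), 12 mm thick (y), top 104 mm up, on the +y end of the keeper; at keeper = 0 its face towards the pad is at turntable y = +35 mm, 2 mm past the pad's end. Push this face towards +y, away from the pad.
- crossbar (a point): Centre of the keeper's crossbar: 53 mm long (x), 18 mm wide (y), 52 to 60 mm above the worktop; at keeper = 0 at turntable y = -74 mm. The keeper is a flat aluminium frame round the plunger: crossbar at the -y end, a rail along each side of the pad, tab at the +y end. Sliding it towards +y draws the crossbar over the ledge.
- plunger (a joint): How far the plunger is pressed down, m: 0 fully out, 0.024 at its lower stop. The spring pushes it out with about 5 N at 0 and 13 N at 0.024. From 0.018 on the ledge is low enough for the crossbar to pass over it; trapped, the plunger rises back only to about 0.018.
- keeper (a joint): How far the keeper has slid towards turntable +y, m: starts at 0 to 0.003, stop at 0.024. It takes about 2 N and stays where it is left. With the plunger out, the ledge blocks it at 0.005; once past 0.005 with the plunger down, the crossbar lies over the ledge and traps it.
- sherd_centre (a point): Middle, half-way up, of the loose brown sherd (92 x 98 x 13 mm) lying flat on the platter; it must not be shifted.

How it is judged:
By the outcome, as a careful person would: the job done as asked, in the order asked, and still so for the second after the job is handed in, with the robot touching nothing.
It also fails if it takes over 35 s, if anything falls off the work surface, if the arm or the gripper's body presses on something with over 40 N, if the wrist force passes 120 N, or if a joint passes its speed limit or range.

### The arm

A 7-joint arm with a two-finger parallel gripper is mounted at the origin on a cart in front of the work surface, level with it; the furniture and walls round the work are solid. World frame = base frame: x ahead of the robot, y to its left, z up, the work surface at z = 0. Lengths are in mm, angles in rad, forces in N, time in s.
With the tool pointing down it reaches from about 400 to 850 mm from the base axis. Payload 4.5 kg.
Tool frame: the origin (TCP) lies midway between the tips of the shut fingers; the grasp point (between the pads) lies 19 mm behind it; z points along the fingers, y is the direction in which the jaws open and shut (so a half turn about z gives the same grasp; the last joint's range is limited). The gripper opens to 85 mm and grips with 20 to 120 N. Pads are 22 mm wide; open, the fingers measure 114 mm over their backs; the gripper's body (76 mm by 85 mm) begins 54 mm behind the grasp point. The pads swing forward as they close: fully open they stand 13 mm farther back than shut.
Start: joints at [1.238, 0.689, -0.195, 1.565, 0.157, 0.902, -0.215], TCP at [224.174, -583.438, 231.317] pointing down, gripper open.
Joint ranges: [-3.01, 3.01], [-0.46, 2.08], [-1.47, 1.51], [0.13, 2.56], [-1, 4.14], [0.04, 2.09], [-2.66, 2.66]. Speed limits (rad/s): [2.57, 2.57, 3.14, 3.14, 3.14, 3.14, 3.14].

### API

Orientations are given as a rotation vector (axis times angle).
In Python, from plant import r, eoat, kin, observe, get_image, get_calibration, close_job, spot_in, silhouettes gives the robot as it stands. Calls block until the motion is done:
- r.goto(position, orientation): joint-space move of the TCP to a pose.
- r.move_linear(position, rot=None, speed=150, until_force=None): straight line of the TCP; rot=None keeps the orientation; speed is the mean speed in mm/s. With until_force (N) it stops when the force on the tool has changed by that much, and returns True; else False.
- r.goto_joints(angles): joint-space move.
- eoat.command_gripper(opening, grip_force=None): finger opening in mm; grip_force is the grip in N (None keeps the last); returns when the fingers have stopped.
- r.hold(seconds).
- kin.inverse_kinematics(position, orientation): joint angles nearest the present ones, or None.
- observe(): the state.
- get_image(name): name is "scene" or "top" or "wrist"; returns (picture, depth): 400x640x3 uint8, red, green, blue; 400x640 float32, mm along the optical axis (not along the pixel's ray), 0 where there is no reading.
- get_calibration(name): a dict with "K" (3x3 intrinsics, pixels), "rvec" (rotation vector, rad) and "tvec" (3), from world to camera coordinates, as OpenCV has them; the wrist camera has in their place "T_tool_cam" (4x4, takes a point from camera to tool coordinates, whose origin is the TCP and whose axes are the flange's). Camera axes: x right, y down, z forward; pixel columns grow to the right and rows downward; lengths in mm; the calibration is good to about 2 mm. A picture is of the moment at which its call begins: read the wrist's pose just before it. get_calibration takes no time and is no camera call.
A pose or a line that the arm cannot do raises r.MotionError and nothing moves.
- close_job(): hands the job in, once; it reports no verdict.
Trained networks look in the newest picture that a camera, given by its name, has taken for a name from the list of things; names that differ only in an ending like _2 or _b are one class to them, and where a whole thing is asked for, a point or a joint stands for the part that bears it (a point fixed in the world has none). Each returns a list of dicts, best first, with "p" (0 to 1); they miss things now and then, are a little off and sometimes report something else, mostly with a low value. They report only what shows in the picture. A call takes as long as a camera call.
- spot_in(camera, label): "xyz" ([x, y, z] in mm, in the coordinates of the camera as it stood for that picture, good to about 4 mm: the middle of the surface that is visible of it).
- silhouettes(camera, label): "region" (400x640 bool, what is visible of it).
The state is a dict: "time_s": time; "joint_positions": joint angles; "joint_velocities": joint speeds; "joint_torque": joint torques, N m; "eef_pos": TCP position; "tool_rot": TCP orientation; "wrist_force": force on the tool from outside, world axes, zero at the start; "torque": the same for the moment, N m; "grip_width": finger opening in mm.
Only numpy, scipy, OpenCV 4.12 (cv2) and the standard library are available. Lean on these libraries where they do the work, as an engineer would, in place of code of your own. Each camera call takes 0.05 s, during which the arm holds its last target. There are 200 camera calls.

## Working session

There is one attempt and no reset: what is moved stays moved. The work goes in short steps, each a Python script; the robot and the scene stay as the last script left them, time stands still between calls to the robot, and variables do not carry over. Pictures are saved under pics/ and viewed, about 8 in all and at most 12, crops included, and the job is handed in when it is done.

```bash
ls; mkdir -p pics
cat > h.py <<'E'
import numpy as np, cv2
from plant import *
def cam2world(name):
    c=get_calibration(name)
    if 'rvec' in c:
        R=cv2.Rodrigues(np.array(c['rvec'],float))[0]; t=np.array(c['tvec'],float)
        return R.T, -R.T@t, np.array(c['K'])
    o=observe(); R=cv2.Rodrigues(np.array(o['tool_rot'],float))[0]; T=np.array(c['T_tool_cam'])
    return R@T[:3,:3], R@T[:3,3]+np.array(o['eef_pos']), np.array(c['K'])
def cloud(name,d):
    R,t,K=cam2world(name); v,u=np.mgrid[:400,:640]
    P=np.stack([(u-K[0,2])/K[0,0]*d,(v-K[1,2])/K[1,1]*d,d],-1)
    W=P@R.T+t; W[d<=0]=np.nan; return W
E
python3 - <<'E'
from h import *
o=observe();print(o['time_s'],o['eef_pos'],o['tool_rot'],o['wrist_force'])
for n in ['top','scene']:
    im,d=get_image(n); cv2.imwrite(f'pics/{n}0.png',im[:,:,::-1]); np.savez(f'/tmp/{n}0.npz',im=im,d=d)
    R,t,K=cam2world(n); print(n,t)
    for l in ['turntable','pad_top','ledge','tab','crossbar','sherd_centre']:
        print(l,[(round(s['p'],2),np.round(R@np.array(s['xyz'])+t,1)) for s in spot_in(n,l)[:2]])
E
```

```text
pics
0.0 [ 223.839382   -582.81514812  230.45968119] [-3.08706069e+00 -5.72701982e-01  7.88945732e-04] [-0.55732174 -0.43755361 -0.28383053]
top [443.66556501  42.00833331 941.09042123]
turntable [(0.72, array([468.3, -84.6,  59.5])), (0.69, array([526.9, -83.3,  37.8]))]
pad_top [(0.77, array([470.9, -75.8,  92.8]))]
ledge [(0.78, array([471.7, -78.9,  88.5]))]
tab [(0.8, array([466.1, -90.4,  60.4]))]
crossbar [(0.83, array([467.7, -89.8,  59.3]))]
sherd_centre [(0.71, array([ 589.7, -122.2,   45.4])), (0.56, array([525.5, -86.4,  33.6]))]
scene [  22.89840777 -341.59612079  592.81708778]
turntable [(0.76, array([ 483.6, -119. ,   37.8]))]
pad_top [(0.6, array([465. , -84.9,  78. ]))]
ledge [(0.79, array([465.4, -84. ,  77.5]))]
tab [(0.88, array([466. , -93.8,  60.8]))]
crossbar [(0.6, array([469.2, -91.5,  57.8])), (0.41, array([464.2, -87.1,  82.7]))]
sherd_centre [(0.68, array([ 586.3, -130.1,   42.7]))]
```

View pics/top0.png

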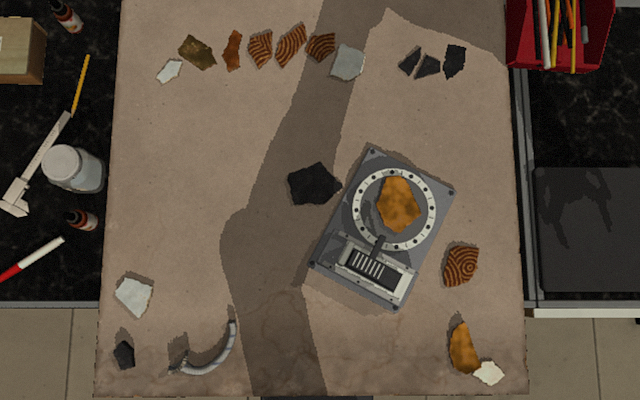

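View pics/scene0.png

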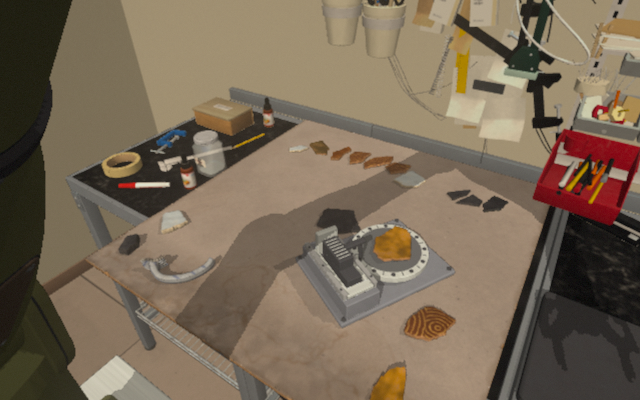

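Run:
```python
from h import *
z=np.load('/tmp/top0.npz');W=cloud('top',z['d'])
X=W[...,0];Y=W[...,1];Z=W[...,2]
roi=(X>380)&(X<570)&(Y>-230)&(Y<30)
for a,b in [(86,97),(97,110),(46,54),(54,62),(62,67)]:
    m=roi&(Z>a)&(Z<b)
    n,l,s,c=cv2.connectedComponentsWithStats(m.astype(np.uint8))
    for i in range(1,n):
        if s[i,4]<25: continue
        q=W[l==i]; r_=cv2.minAreaRect(q[:,:2].astype(np.float32))
        print((a,b),s[i,4],s[i,:4],np.round(q.mean(0),1),np.round(r_[0],1),np.round(r_[1],1),round(r_[2],1))
```

```text
(86, 97) 843 [347 235  41  47] [481.5 -68.3  90.9] [494.1 -74.6] [64.4 73.2] 62.7
(97, 110) 186 [337 241  18  25] [494.9 -27.3 102.4] [495.4 -27.5] [12.  43.2] 62.6
(46, 54) 60 [390 224  14  10] [ 543.2 -125.2   47.4] [ 543.2 -125. ] [23.8 16.4] 89.3
(46, 54) 572 [316 229  32  37] [506.5  -7.6  49. ] [505.2  -8.2] [32.1 69.1] 62.0
(46, 54) 124 [343 249  51  44] [459.7 -66.3  50. ] [468.1 -78.6] [97.9 36.3] 61.5
(46, 54) 176 [390 272  28  36] [ 432.4 -140.4   48.8] [ 432.7 -140.4] [20.9 70.8] 49.7
(54, 62) 105 [353 241  18  15] [505.6 -58.8  59.5] [507.2 -60.9] [31.1 15.6] 63.0
(54, 62) 821 [334 253  80  49] [452.6 -98.3  59.2] [467.5 -79.4] [130.4  68.1] 61.9
(62, 67) 111 [339 231  33  21] [518.3 -47.7  63.5] [518.8 -46.9] [65.4  7.9] 61.4
(62, 67) 111 [383 254  32  22] [ 477.4 -123.5   63.5] [ 478.5 -122.2] [61.6  9.3] 59.7
(62, 67) 271 [325 262  75  44] [444.3 -59.2  63.5] [445.5 -58.5] [144.3   9.7] 61.9
```

The top view shows the housing at the lower left of the turntable. The tab is at about px (346,253), the striped pad at (370,265), the crossbar at (398,285) and the sherd at (398,203). So turntable +y points up-left in the picture. Next I fit the turntable frame.

Run:
```python
from h import *
z=np.load('/tmp/top0.npz');W=cloud('top',z['d'])
a=np.radians(61.9); ey=np.array([np.cos(a),np.sin(a)]); ex=np.array([ey[1],-ey[0]])
S=W[...,:2]@np.stack([ex,ey],1); Z=W[...,2]
q=lambda m,k:np.round(np.nanpercentile(S[m][:,k],[1,50,99]),1)
roi=(W[...,0]>380)&(W[...,0]<570)&(W[...,1]>-230)&(W[...,1]<30)
tab=roi&(Z>99)&(Z<110); print('tab x,y',q(tab,0),q(tab,1))
tx=np.median(S[tab][:,0])
pad=roi&(Z>86)&(Z<97)&(abs(S[...,0]-tx)<20); print('pad',q(pad,0),q(pad,1),np.nanmedian(Z[pad]))
fr=roi&(Z>56)&(Z<62);print('frame',q(fr,0),q(fr,1))
hs=roi&(Z>46)&(Z<66);print('housing',q(hs,0),q(hs,1), 'expect y -91..81')
sh=silhouettes('top','sherd_centre')
for s in sh[:2]: 
    P=W[s['region']]; print('sherd',round(s['p'],2),np.round(np.nanmedian(P,0),1),s['region'].sum())
o=observe();J=np.array(o['joint_positions']);print(J)
for ang in (62,-118):
    b=np.radians((ang+90)/2); rv=np.pi*np.array([np.cos(b),np.sin(b),0])
    print(ang,rv,[kin.inverse_kinematics([475,-65,h],rv) for h in (150,68)])
```

```text
tab x,y [428.8 449.4 470.7] [203.  208.9 214.6]
pad [435.  449.9 467.5] [134.9 167.2 215.4] 91.10890778225576
frame [415.9 444.7 483.5] [ 85.5 131.8 231.4]
housing [415.4 446.3 545.5] [ 76.5 155.7 245.5] expect y -91..81
sherd 0.62 [ 587.3 -126.    42.9] 1803
[ 1.23785659  0.68904229 -0.1945967   1.56530409  0.15729028  0.90248906
 -0.21508575]
62 [0.76002005 3.04827393 0.        ] [array([ 0.4306321 ,  0.7039097 , -0.63291748,  2.06178865,  0.73181571,
        0.61003287,  0.36823306]), array([ 0.29565054,  0.8260766 , -0.41806368,  2.11534197,  0.91087237,
        0.38747375,  0.21204763])]
-118 [ 3.04827393 -0.76002005  0.        ] [array([-0.03228357,  0.64636625,  0.11497268,  2.08519169, -0.17079788,
        0.41863373, -1.84354656]), array([-7.62696551e-04,  8.05352224e-01,  6.63868150e-02,  2.13041965e+00,
       -2.29007587e-01,  2.12306547e-01, -1.79018149e+00])]
```

```bash
cat >> h.py <<'E'
a=np.radians(61.9); EY=np.array([np.cos(a),np.sin(a)]); EX=np.array([EY[1],-EY[0]])
b=np.radians((61.9+90)/2); RV=np.pi*np.array([np.cos(b),np.sin(b),0])
def tw(x,y,z): # turntable frame -> world
    return np.r_[(450+x)*EX+(167+y)*EY,z]
def st(s=''):
    o=observe(); p=np.array(o['eef_pos']); f=np.array(o['wrist_force'])
    print(s,round(o['time_s'],2),'tt',np.round([p[:2]@EX-450,p[:2]@EY-167,p[2]],1),'F tt',np.round([f[:2]@EX,f[:2]@EY,f[2]],1),'w',round(o['grip_width'],1))
E
python3 - <<'E'
from h import *
eoat.command_gripper(26,30)
r.goto(tw(0,0,200),RV); st('above')
r.move_linear(tw(0,0,125),speed=120); st('near')
im,d=get_image('scene'); cv2.imwrite('pics/s1.png',cv2.resize(im[180:340,260:480],None,fx=3,fy=3)[:,:,::-1])
E
```

```text
above 3.42 tt [  0.7  -1.2 199.9] F tt [-0.7 -0.3  0.7] w 26.1
near 4.2 tt [  0.3   0.2 125.4] F tt [-0.   0.2  0.3] w 25.6
```

View pics/s1.png

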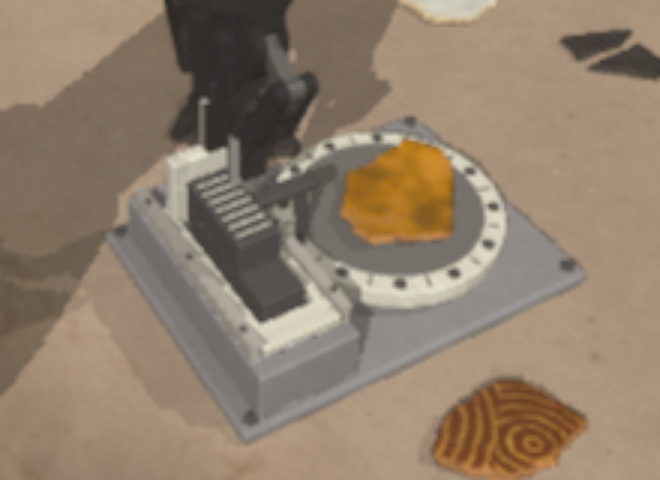

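The crop shows the pad with its ribs at about (235,205), the tab at (200,165) and the dark gripper above and behind it. I'll project the expected fingertip positions to check this, and take a wrist picture.

Run:
```python
from h import *
c=get_calibration('scene')
im,d=get_image('scene')
pts={'padC':tw(0,0,92),'tabtop':tw(0,42,104),'A':tw(0,-20,125),'B':tw(0,20,125),'tabL':tw(-22,36,104),'tabR':tw(22,36,104)}
big=cv2.resize(im[120:300,260:460],None,fx=3,fy=3)[:,:,::-1].copy()
for k,p in pts.items():
    u=cv2.projectPoints(p.reshape(1,3),np.array(c['rvec'],float),np.array(c['tvec'],float),np.array(c['K']),None)[0].ravel()
    q=((u-[260,120])*3).astype(int); cv2.circle(big,tuple(map(int,q)),4,(0,0,255),-1); cv2.putText(big,k,tuple(map(int,q+5)),0,.5,(0,255,0),1)
wi,wd=get_image('wrist'); W=cloud('wrist',wd)
S=W[...,:2]@np.stack([EX,EY],1)-[450,167]
tab=(W[...,2]>98)&(W[...,2]<110)&(abs(S[...,0])<25)&(S[...,1]>25)
print(tab.sum(), np.nanpercentile(S[tab],[2,50,98],axis=0) if tab.any() else '')
wi=cv2.resize(wi,(560,350))[:,:,::-1]; 
out=np.zeros((900,600,3),np.uint8); out[:540]=big; out[540:890,:560]=wi
cv2.imwrite('pics/s2.png',cv2.resize(out,(400,600)))
```

```text
1696 [[-21.77958764  36.0732288 ]
 [ -2.80136149  41.20980994]
 [ 19.40850888  47.38008649]]
```

View pics/s2.png

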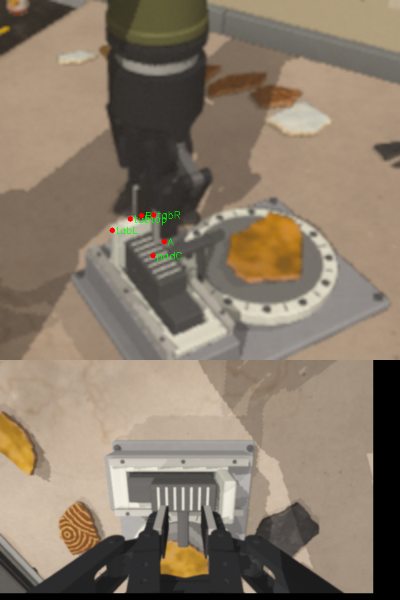

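The projected tip markers fall in front of where the gripper appears in the scene view, so I'll measure the fingers by depth.

Run:
```python
from h import *
st()
for n in ('scene','wrist','top'):
    im,d=get_image(n); W=cloud(n,d); R,t,K=cam2world(n)
    S=W[...,:2]@np.stack([EX,EY],1)-[450,167]; Z=W[...,2]
    print(n,'cam at tt',np.round([t[:2]@EX-450,t[:2]@EY-167,t[2]]))
    for lo,hi in ((108,125),(125,135),(135,150),(150,170),(170,200)):
        m=(Z>lo)&(Z<hi)&(np.hypot(S[...,0],S[...,1])<110)
        if m.sum()>5: print(lo,hi,m.sum(),'x',np.round(np.percentile(S[m][:,0],[2,25,50,75,98])),'y',np.round(np.percentile(S[m][:,1],[2,25,50,75,98])))
    if n!='top':
        print([ (round(s['p'],2),np.round(R@np.array(s['xyz'])+t)) for s in spot_in(n,'pad_top')[:1]], 'pad exp',np.round(tw(0,0,92)))
```

```text
4.35 tt [  0.5   0.2 125.7] F tt [ 0.2 -0.8  0. ] w 26.3
scene cam at tt [-269. -458.  593.]
125 135 63 x [-9. -8. -4.  1.  8.] y [-26. -19.  12.  13.  19.]
135 150 149 x [-9. -8. -4.  1.  8.] y [-27. -25. -17.  13.  19.]
150 170 140 x [-10.  -8.  -5.  -1.   7.] y [-27. -22.  12.  14.  20.]
170 200 483 x [-15. -10.  -9.  -2.  12.] y [-55. -43. -22.  15.  48.]
[(0.86, array([464., -84.,  80.]))] pad exp [476. -65.  92.]
wrist cam at tt [-76.   1. 268.]
125 135 378 x [-12. -11.  -8.  -1.   9.] y [-23. -13.  14.  15.  25.]
135 150 1335 x [-12. -11.  -7.  -7.   9.] y [-25. -16.  14.  18.  27.]
150 170 2610 x [-13. -11.  -7.  -3.  10.] y [-29. -14.  14.  16.  30.]
170 200 19952 x [-17. -12. -12.  -2.   9.] y [-50. -37.   4.  38.  52.]
[(0.58, array([468., -77.,  95.]))] pad exp [476. -65.  92.]
top cam at tt [-78.  79. 941.]
170 200 56 x [-13. -12. -10.  -6.  12.] y [33. 38. 41. 43. 52.]
```

The fingers are where expected: outer faces at ±27 mm in y, ±11 mm in x, over the pad. Now I press.

Run:
```python
from h import *
print(r.move_linear(tw(0,0,98),speed=80)); st('pre')
print(r.move_linear(tw(0,0,58),speed=25,until_force=20)); st('pressed')
r.hold(.3); st('held')
```

```text
False
pre 5.08 tt [-0.2  0.1 97.9] F tt [ 0.6  0.  -0.8] w 26.1
True
pressed 6.23 tt [ 0.3  0.1 68. ] F tt [-0.8 -0.7 12. ] w 26.2
held 6.53 tt [ 0.3  0.1 68. ] F tt [-1.4 -1.5 11.5] w 25.9
```

Run:
```python
from h import *
x=observe();print(r.move_linear(tw(0,0,60),speed=8,until_force=12)); st('pressed'); r.hold(.3); st('held')
p=np.array(observe()['eef_pos'])
im,d=get_image('scene'); cv2.imwrite('pics/s3.png',cv2.resize(im[200:320,280:440],None,fx=4,fy=4)[:,:,::-1])
W=cloud('scene',d);S=W[...,:2]@np.stack([EX,EY],1)-[450,167]; 
m=(abs(S[...,0])<13)&(S[...,1]>-57)&(S[...,1]<-36); print('ledge z (70 out, 46 down)',np.nanpercentile(W[...,2][m],[10,50,90]))
```

```text
True
pressed 6.88 tt [ 0.3  0.1 68.1] F tt [-1.4 -1.  10. ] w 26.0
held 7.17 tt [ 0.3  0.1 68.3] F tt [-1.2 -0.4 10. ] w 26.0
ledge z (70 out, 46 down) [122.68982745 274.53628505 418.61275742]
```

View pics/s3.png

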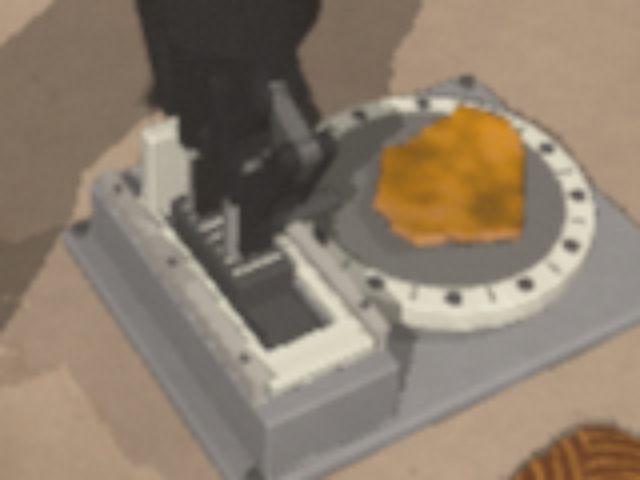

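The ledge (px 290,300) now lies below the crossbar and frame, so the plunger is down at its stop, with TCP z at about 68. I'll preload slightly and check the force, then slide.

Run:
```python
from h import *
zc=68
for zc in (67.5,66.8,66):
    r.move_linear(tw(0,0,zc),speed=10); r.hold(.15); st(f'z{zc}')
    if observe()['wrist_force'][2]>20: break
print(r.move_linear(tw(0,7,zc),speed=20)); st('y7')
f=observe()['wrist_force'][2]
if f>14:
    print(r.move_linear(tw(0,20,zc),speed=25,until_force=25)); st('y20')
    print(r.move_linear(tw(0,38,zc),speed=15,until_force=16)); st('end')
    r.hold(.2); st('held')
```

```text
z67.5 7.62 tt [ 0.3  0.1 68.1] F tt [-1.4 -1.2 11.3] w 26.2
z66.8 8.03 tt [ 0.3  0.1 67.8] F tt [-2.2 -1.9 17.1] w 26.0
z66 8.43 tt [ 0.3  0.1 67.7] F tt [-2.8 -2.9 24.1] w 25.7
False
y7 8.93 tt [ 0.3  0.8 67.7] F tt [ -2.1 -12.1  31.7] w 25.7
False
y20 9.59 tt [ 0.1  1.8 67.7] F tt [ -1.9 -28.7  43.9] w 26.1
True
end 10.43 tt [ 0.7 18.9 67.7] F tt [-1.  -1.2 10.7] w 26.3
held 10.63 tt [ 0.7 18.9 68. ] F tt [-0.8 -1.   9.6] w 25.6
```

The fingers stuck on the pad ribs and then slipped forward to y=19, still at z=68. Now I finish the stroke with less downward preload.

Run:
```python
from h import *
for y in (24,28,32,34,36,38):
    s=r.move_linear(tw(0,y,67.4),speed=20,until_force=22); st(f'{y} {s}')
    if s: break
r.hold(.2); st('held')
im,d=get_image('scene'); cv2.imwrite('pics/s4.png',cv2.resize(im[200:320,280:440],None,fx=4,fy=4)[:,:,::-1])
W=cloud('scene',d);S=W[...,:2]@np.stack([EX,EY],1)-[450,167]
```

```text
24 False 11.07 tt [ 0.7 19.3 67.7] F tt [ 1.  -7.2 10.9] w 25.7
28 False 11.42 tt [ 0.5 22.6 67.5] F tt [ 1.3 -9.  10.9] w 25.7
32 False 11.77 tt [ 0.5 26.4 67.5] F tt [ 1.2 -7.5 10.4] w 25.9
34 False 12.02 tt [ 0.4 28.1 67.5] F tt [ 1.1 -9.7 11. ] w 26.3
36 False 12.27 tt [ 0.4 29.4 67.4] F tt [  1.1 -10.5  11.2] w 26.0
38 False 12.52 tt [ 0.4 29.5 67.5] F tt [  0.7 -12.7  14. ] w 26.3
held 12.72 tt [ 0.4 29.5 67.4] F tt [  1.2 -13.4  14.5] w 25.8
```

View pics/s4.png

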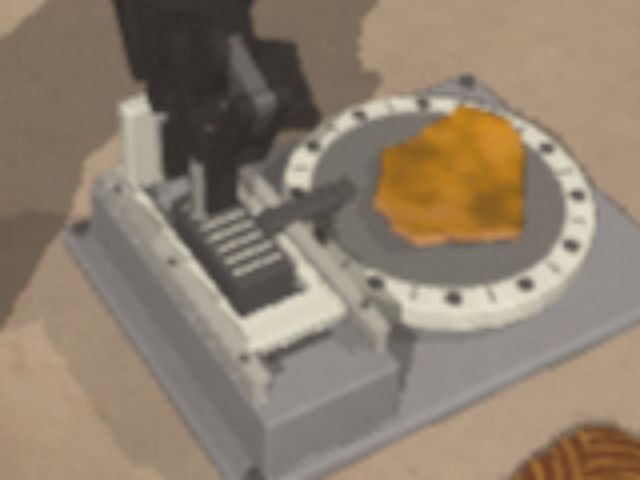

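The crossbar (px 290,320) is now over the ledge and the sherd hasn't moved. The arm has stalled at y=29.5, so I'll push harder to tell the stop from stiction and measure the tab.

Run:
```python
from h import *
for y in (41,44,48):
    s=r.move_linear(tw(0,y,67.6),speed=20,until_force=18); st(f'{y} {s}')
    if s or np.array(observe()['wrist_force'])[:2]@EY<-26: break
r.hold(.2); st('held')
for n in ('wrist','scene'):
    im,d=get_image(n);W=cloud(n,d);S=W[...,:2]@np.stack([EX,EY],1)-[450,167];Z=W[...,2]
    m=(Z>98)&(Z<108)&(abs(S[...,0])<25)&(S[...,1]>45)&(S[...,1]<85); print(n,'tab y',m.sum(),np.round(np.nanpercentile(S[m][:,1],[2,50,98]),1))
    m=(Z>56)&(Z<63)&(abs(S[...,0])<12)&(S[...,1]<-30)&(S[...,1]>-90); print(n,'crossbar y (-59..-41 at stop)',m.sum(),np.round(np.nanpercentile(S[m][:,1],[2,50,98]),1) if m.any() else '')
```

```text
41 False 13.07 tt [ 0.3 29.5 67.5] F tt [  2.  -17.4  15.9] w 26.3
44 False 13.37 tt [ 0.3 29.5 67.6] F tt [  0.6 -21.7  19.2] w 26.2
48 False 13.72 tt [ 0.3 29.5 67.7] F tt [ -0.3 -27.3  24.3] w 25.6
held 13.92 tt [ 0.3 29.5 67.7] F tt [  0.5 -29.   25.2] w 25.9
wrist tab y 2342 [45.3 61.8 69.5]
wrist crossbar y (-59..-41 at stop) 1564 [-58.7 -49.1 -41.3]
scene tab y 59 [45.2 58.1 67.1]
scene crossbar y (-59..-41 at stop) 147 [-61.5 -50.4 -32.2]
```

The crossbar spans -58.7 to -41.3 mm (the stop predicts -59 to -41), and 29 N didn't move it further, so the keeper is at its stop. Back off and lift.

Run:
```python
from h import *
r.move_linear(tw(0,28,67.7),speed=40); st('off')
r.move_linear(tw(0,26.5,68),speed=20); st('off')
r.move_linear(tw(0,26.5,120),speed=60); st('up')
r.move_linear(tw(-40,0,230),speed=150); st('clear')
im,d=get_image('wrist');W=cloud('wrist',d);S=W[...,:2]@np.stack([EX,EY],1)-[450,167];Z=W[...,2]
f=lambda m,A,k:np.round(np.nanpercentile(A[m][...,k] if k is not None else A[m],[2,50,98]),1)
m=(Z>98)&(Z<108)&(abs(S[...,0])<25)&(S[...,1]>30)&(S[...,1]<85); print('tab y',m.sum(),f(m,S,1))
m=(Z>56)&(Z<63)&(abs(S[...,0])<12)&(S[...,1]<-37)&(S[...,1]>-90); print('crossbar',m.sum(),f(m,S,1))
m=(abs(S[...,0])<12)&(abs(S[...,1])<25)&(Z<110); print('pad z (74 expected)',m.sum(),f(m,Z,None))
cv2.imwrite('pics/w5.png',im[:,:,::-1])
im,d=get_image('top'); z0=np.load('/tmp/top0.npz')['im']
P=np.array([[375,170],[425,235]]); sub=lambda a:a[160:245,365:435].astype(int)
msk=lambda a:(sub(a)[...,0]-sub(a)[...,2]>70)
for a in (z0,im): v,u=np.nonzero(msk(a)); print('sherd px',len(u),u.mean()+365,v.mean()+160)
st()
```

```text
off 14.67 tt [ 0.4 29.2 68.4] F tt [-0.5  0.1  9.5] w 26.1
off 14.92 tt [ 0.4 29.1 68.9] F tt [-1.4  2.3 11.1] w 26.0
up 15.93 tt [ -0.2  26.3 119.8] F tt [-0.5 -0.2 -0.3] w 26.0
clear 16.88 tt [-4.000e+01 -1.000e-01  2.295e+02] F tt [ 0.9  0.7 -0.5] w 25.7
tab y 668 [58.1 63.3 69.5]
crossbar 416 [-59.6 -50.6 -42. ]
pad z (74 expected) 1217 [72.7 74.1 75.6]
sherd px 1619 397.1432983323039 203.82149474984558
sherd px 1349 394.8880652335063 200.55893254262418
 16.98 tt [-40.2  -0.  229.2] F tt [-0.5  1.4 -0. ] w 26.1
```

View pics/w5.png

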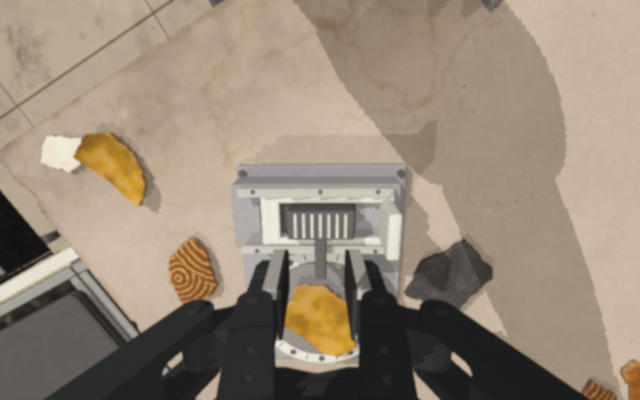

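The wrist view shows the pad trapped low, the crossbar over the ledge and the tab at the far end. The gripper partly hides the sherd in the top view, so I'll move up and away and compare it again before handing in.

Run:
```python
from h import *
r.move_linear(tw(-120,0,300),speed=150)
for n,b in (('top',(160,245,365,435)),('scene',(215,275,360,425))):
    im,d=get_image(n)
    for a in (np.load(f'/tmp/{n}0.npz')['im'],im):
        s=a[b[0]:b[1],b[2]:b[3]].astype(int); v,u=np.nonzero(s[...,0]-s[...,2]>0.45*s[...,0]); print(n,len(u),u.mean(),v.mean(),u.min(),u.max(),v.min(),v.max())
r.hold(.3); st(); close_job()
```

```text
top 1697 31.923394225103124 43.81143193871538 11 55 16 72
top 1697 31.94578668238067 43.77725397760754 11 55 16 72
scene 1026 33.37134502923977 29.775828460038987 14 50 11 45
scene 1026 33.358674463937625 29.77972709551657 14 50 11 45
 18.24 tt [-119.9    0.   299.8] F tt [-0.   1.  -0.1] w 26.1
the job is handed in; nothing more can be done
```

The turntable is locked and I handed the job in at about 18 s. I pressed the plunger down to its stop with the two fingertips. Holding it there, I pushed the tab towards +y until it reached its stop, then backed off and lifted clear.

What the last checks showed:
- **Plunger:** the pad top measured 74.1 mm after release, matching the 74 mm expected when trapped.
- **Keeper:** the crossbar lay at y -59.6 to -42.0 mm, against -59 to -41 expected at the stop. About 29 N of push did not move it any further. The tab's near face read 58.1 mm, about 1 mm short of the 59 mm expected, which is within the calibration error.
- **Sherd:** it did not move, to within 0.05 px in both the top and scene pictures. An earlier top-view comparison disagreed by 2–3 px, but the gripper was partly hiding the sherd then.
- **Robot:** it stood clear with about zero wrist force.

**Less clean:** the fingertips stuck on the pad's ribs at the start of the slide, then slipped forward in a jump from y 2 to 19 mm. The vertical wrist force read about 44 N at the fingertips during that stretch. That is well under the 120 N wrist limit, and I take the 40 N limit to cover only the arm and the gripper's body. The plunger was still fully down when I checked right after the jump.

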